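Three turns on the strip gauge

TASK

Wind the strip gauge's fence out by turning its crank clockwise (seen from above) exactly three full turns, counted from where the crank's free play ends and it begins to drive. Work it by the crank knob only, do not wind past three turns, then let go of the knob; leave everything else on the table where it is.

Things in the scene. Friction and masses are not known exactly. Their poses are not given: they have to be found in the camera images.
- gauge: The strip gauge, fixed to the table. Origin on the table under the crank's axis, z up. A grey gearbox 120 x 120 mm, 85 mm high, centred on the origin; from it a plywood cutting bed 240 mm wide (x), 22 mm high, runs along the gauge's own +y, from 62 to 362 mm. Stands at another place and yaw each time.
- crank_axis (a point): Fixed point on the crank's upright axis, 146 mm above the table, level with the middle of the knob. The crank carries its knob on a circle of 60 mm radius about this axis.
- crank: The crank: flat steel bar on the gearbox, 20 mm wide, top face 112 mm above the table; origin on its axis, x towards the knob. Starts at any angle. Clockwise from above it first swings free (under 1.5 N at the knob) for a hidden 0.4 to 3.0 rad, then drives: about 11 to 15 N at the knob, no detents or end stop. Stays where left. Turned back, loose for 3.3 rad. No dial or scale counts the turns.
- crank_knob (a point): Middle of the crank's upright black knob, 60 mm from the axis and 146 mm above the table. The knob is round, 22 mm in diameter at the middle (25 mm at its top), 50 mm tall (116 to 166 mm above the table), spins freely on the crank about its own upright axis, so the gripper need not turn with the crank.
- fence: The aluminium fence, origin at its underside's centre, 26 mm above the table: a bar 230 mm long across the bed (along the gauge's x), 18 mm thick, 34 mm high, topped by a 50 x 40 mm dark block, top 72 mm above the table. It starts 100 mm from the crank's axis and slides along the gauge's +y in proportion to the driven turns. Not to be touched; it cannot be pushed by hand.
- weight: Bystander: iron pattern weight with a small knob, 72 mm wide, 46 mm high, on the cutting bed beyond the fence's way. Origin at its underside's centre.
- cone: Bystander: paper-coloured thread cone, 54 mm wide, 100 mm high, on the cutting bed. Origin at its underside's centre.
- tin: Bystander: brass pin tin, 66 mm wide, 45 mm high, close beside the gearbox on the side away from the bed. Origin at its underside's centre.
- shears: Bystander: tailor's shears, 230 mm long, 11 mm high, lying along x of their frame, right of the gauge. Origin near the pivot, on the underside.
- ruler: Bystander: dark wooden ruler, 340 x 32 x 6 mm, on the table left of the gauge. Origin at its underside's centre.
- mug: Bystander: white mug, 80 mm wide, 95 mm high, right of the gauge. Origin at its underside's centre.
- chalk: Bystander: block of tailor's chalk, 55 x 50 x 12 mm, left of the gauge. Origin at its underside's centre.

How it is judged (in metres and radians):
On the way, in this order (a step that is already met when the one before it is completed fails the run):
1. the crank has taken up its free play and drives the fence (distance of fence from where it was at the start of the episode above 0.003 m), for 0.02 s.
2. the first turn is done (distance of fence from where it was at the start of the episode above 0.025 m), for 0.02 s.
3. the second turn is done (distance of fence from where it was at the start of the episode above 0.05 m), for 0.02 s.
At the end, for the whole second after the job is handed in: The crank has driven exactly three turns clockwise from the end of its free play, within 0.07 of a turn (26 degrees) either way, so that the fence stands 75 mm (within 1.8 mm) farther out than at the start; the knob is let go (distance of fence from where it was at the start of the episode between 0.0732 and 0.0768 m and contact force between gauge and the fingers below 0.1 N); the robot touches nothing.
It fails at once if the crank is wound past three turns by more than an eighth of a turn (even if wound back) (distance of fence from where it was at the start of the episode above 0.0782 m).
It fails at once if the robot pushes the fence itself (contact force between fence and the fingers above 2 N or contact force between fence and the arm above 2 N).
It fails at once if a bystander is moved more than 20 mm (distance of any of weight, cone, tin, shears, ruler, mug, chalk from where it was at the start of the episode above 0.02 m).
It also fails if it takes over 67 s, if anything falls off the work surface, if the arm or the gripper's body presses on something with over 40 N, if the wrist force passes 120 N, or if a joint passes its speed limit or range.

ROBOT

A 6-joint arm with a two-finger parallel gripper is mounted at the origin on the work surface. World frame = base frame: x ahead of the robot, y to its left, z up, the work surface at z = 0. Lengths are in mm, angles in rad, forces in N, time in s.
With the tool pointing down it reaches from about 350 to 975 mm from the base axis. Payload 7.1 kg.
Tool frame: the origin (TCP) lies midway between the tips of the shut fingers; the grasp point (between the pads) lies 19 mm behind it; z points along the fingers, y is the line along which they close (so a half turn about z gives the same grasp; the last joint's range is limited). The gripper opens to 88 mm and grips with 3 to 60 N. Pads are 20 mm wide; open, the fingers measure 115 mm over their backs; the gripper's body (75 mm by 178 mm) begins 61 mm behind the grasp point.
Start: joints at [1.252, 0.423, 1.63, -0, 1.089, -0.019], TCP at [184.549, 597.115, 222.675] pointing down, gripper open.
Joint ranges: [-3, 3], [-0.9, 2.11], [0.09, 2.58], [-1.31, 4.45], [0.11, 2.69], [-2.54, 2.54]. Speed limits (rad/s): [2.39, 2.39, 3.01, 3.14, 3.14, 3.14].

INTERFACE

Orientations are given as a unit quaternion [x, y, z, w].
In Python, from bench import ctrl gives the robot as it stands.
- The arm moves only by the tool play_rows, never from a script. Its argument "deltas" is a list of rows, each a list of 3 entries, a list of its own where there are three numbers: the opening, from 0 (shut) to 1 (fully open), then the shift along the tool's x, y, z scaled (see below), then the turn, a rotation vector about the tool's x, y, z scaled (see below). A call has 1 to 8 rows; each row is the pose to reach, as a shift and turn from the pose commanded when the call began, along the tool's axes at that moment; what a row does not reach only later rows make up. The controller multiplies each number of a shift by 1 m and each number of a turn by 0.5 rad. A row lasts 1/8 s, in which the tool goes at most 62.5 mm and 10.7 degrees, less where a joint would pass 70% of its speed; a pose out of reach is approached as far as the arm can. A call with a number of a shift or a turn outside -1 to 1 is refused whole. A call with a gripper value outside its range is refused whole. The fingers move at their own pace and stop on an object; the grip force is fixed at half the most. Time passes only in rows, so rows that repeat a pose let the fingers close. It gives the time, the measured TCP pose, the force, the opening and the grip force at its end, in the units of the state.
- ctrl.get_state(): the state, without advancing time (a new reading comes with each control period).
- ctrl.grab_frame(name): name is "scene" or "top"; returns a dict with "img" (400x640x3 uint8, blue, green, red), "camera_matrix" (3x3 intrinsics, pixels), "origin" and "rotation" of the camera in the world. Camera axes: x right, y down, z forward; pixel columns grow to the right and rows downward; lengths in mm; the calibration is good to about 2 mm. A picture is of the moment at which its call begins. There is no depth.
- ctrl.close_job(): hands the job in; it is judged then, once.
The state is a dict: "clock": time; "qpos": joint angles; "joint_vel": joint speeds; "tau": joint torques, N m; "position": TCP position; "orientation": TCP orientation; "force": force on the tool from outside, world axes, zero at the start; "torque": the same for the moment, N m; "opening": finger opening in mm; "gripper_force": force on a finger pad.
Only numpy, scipy, OpenCV 4.12 (cv2) and the standard library are available. Lean on these libraries where they do the work, as an engineer would, in place of code of your own. Each camera call takes 0.05 s, during which the arm holds its last target. There are 200 camera calls.

## Working session

There is one attempt and no reset: what is moved stays moved. The work goes in short steps, Python scripts to look and compute and a tool call to move; the robot and the scene stay as the last step left them, time stands still between calls to the robot, and variables do not carry over. Pictures are saved under pics/ and viewed, at most 10 in all, crops included, and the job is handed in when it is done.

Besides the shell and the picture viewer there is one more tool, called after "Call:" as name([rows], argument=value, ...), one row to a line, values as JSON. play_rows: Moves the arm, as the interface text tells. Its arguments: {"type":"object","properties":{"deltas":{"type":"array"}},"required":["deltas"]}

```bash
mkdir -p pics; ls; python3 - <<'E'
from bench import ctrl
import cv2
for n in("scene","top"):
    f=ctrl.grab_frame(n); cv2.imwrite(f"pics/{n}0.png",f["img"])
    print(n,f["camera_matrix"],f["origin"],f["rotation"])
s=ctrl.get_state(); print(s)
E
```

```text
pics
scene [[429.57328354   0.         319.56152656]
 [  0.         429.57328354 196.77585098]
 [  0.           0.           1.        ]] [1385.4924991   -67.44470085  930.68591217] [ 0.68614788  0.62526782 -0.25087608 -0.2744129 ]
top [[513.72040776   0.         325.85461804]
 [  0.         513.72040776 201.13523315]
 [  0.           0.           1.        ]] [ 387.2566409    -2.80571498 1605.9770784 ] [ 0.70864986 -0.70328084  0.03773992 -0.04227443]
{'clock': 0.1, 'qpos': array([ 1.25198652e+00,  4.23770295e-01,  1.63060976e+00, -3.10783591e-05,
        1.08858384e+00, -1.90129699e-02]), 'joint_vel': array([-0.00100377, -0.0023621 , -0.00208299, -0.00069349,  0.00035537,
        0.00098559]), 'tau': array([ 1.01086178e-03, -5.45617282e+01, -2.74325824e+01,  6.45721285e-02,
        1.88043335e-02, -6.85754139e-05]), 'position': array([184.41340942, 596.65065908, 221.97725573]), 'orientation': array([ 1.49330521e-01,  9.88787098e-01, -6.78178599e-04, -1.01693090e-04]), 'force': array([-0.35580316,  0.72355325,  0.83688778]), 'torque': array([-0.0016915 ,  0.02980148, -0.01511032]), 'gripper_force': 0.0, 'opening': 87.84528595918009}
```

View pics/scene0.png

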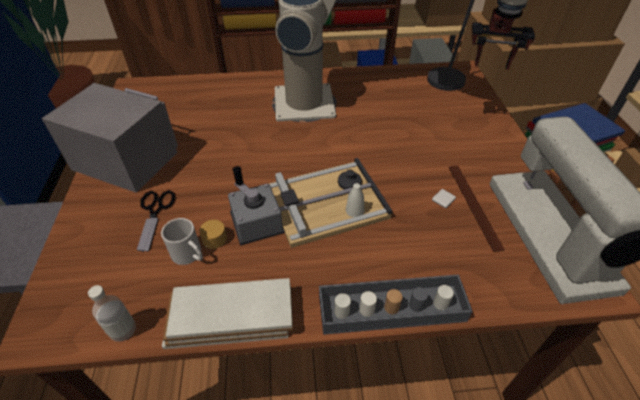

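View pics/top0.png

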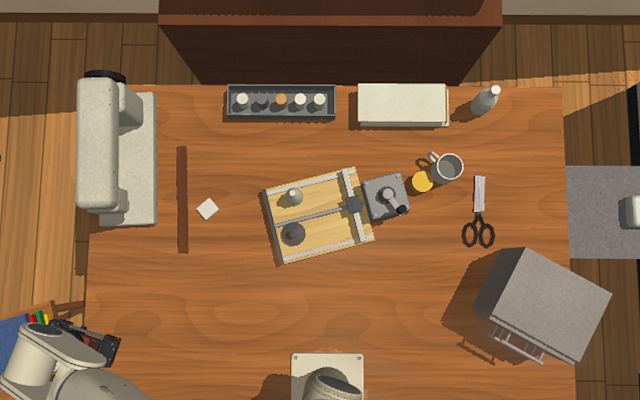

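The scene view shows the gearbox near (256,212) with the knob at (238,176). The top view shows the gearbox near (386,197), the knob near (403,211) and the fence near (355,205). I'll enlarge both.

```bash
python3 - <<'E'
import cv2,numpy as np
a=cv2.imread("pics/top0.png")[160:260,320:420]; b=cv2.imread("pics/scene0.png")[155:255,215:315]
c=[cv2.resize(i,(400,400),interpolation=cv2.INTER_CUBIC) for i in(a,b)]
cv2.imwrite("pics/crop0.png",np.hstack(c))
E
```

```text
(no output)
```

View pics/crop0.png

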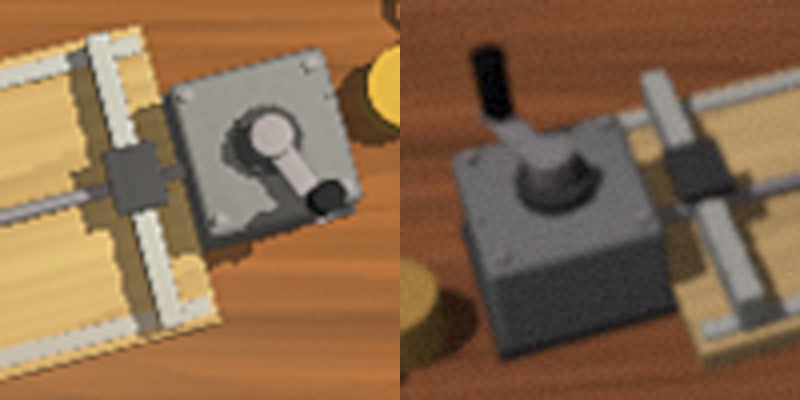

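```bash
cat > h.py <<'E'
import numpy as np, cv2
from scipy.spatial.transform import Rotation as R
C={"scene":(429.573,319.562,196.776,[1385.492,-67.445,930.686],[0.68614788,0.62526782,-0.25087608,-0.2744129]),
"top":(513.720,325.855,201.135,[387.257,-2.806,1605.977],[0.70864986,-0.70328084,0.03773992,-0.04227443])}
def ray(c,u,v):
    f,cx,cy,o,q=C[c]; return np.array(o),R.from_quat(q).apply([(u-cx)/f,(v-cy)/f,1])
def at(c,u,v,z):
    o,d=ray(c,u,v); return o+d*(z-o[2])/d[2]
def proj(c,p):
    f,cx,cy,o,q=C[c]; x=R.from_quat(q).inv().apply(np.array(p)-o); return f*x[...,:2]/x[...,2:]+[cx,cy]
E
python3 - <<'E'
from h import *
np.set_printoptions(precision=1,suppress=True)
T=lambda x,y,z:at("top",320+x/4,160+y/4,z); S=lambda x,y,z:at("scene",215+x/4,155+y/4,z)
print("base",at("top",328,375,20))
print("axis top",T(273,135,112),"hub base",T(263,140,90))
print("knob top cam",T(328,193,155),"scene mid",S(92,84,146),"top",S(87,52,166),"bot",S(97,112,116))
cs=np.array([T(*p,85) for p in((175,92),(322,48),(360,200),(205,246))])
print(cs,cs.mean(0)); print(np.linalg.norm(np.roll(cs,-1,0)-cs,axis=1))
print("gearbox scene",[S(x,y,85) for x,y in((55,152),(212,118),(265,230),(85,270))])
print("fence block",T(136,177,72),"fence ends",T(100,40,60),T(167,320,60))
print("axis scene",S(148,158,112))
E
```

```text
base [44.1 -2.5 20. ]
axis top [ 580.2 -175.2  112. ] hub base [ 579.2 -170.2   90. ]
knob top cam [ 533.5 -208.9  155. ] scene mid [ 544.1 -207.3  146. ] top [ 534.5 -208.2  166. ] bot [ 539.9 -208.2  116. ]
[[ 615.6 -105.2   85. ]
 [ 649.7 -215.3   85. ]
 [ 535.5 -242.6   85. ]
 [ 500.4 -127.4   85. ]] [ 575.3 -172.6   85. ]
[115.2 117.4 120.4 117.3]
gearbox scene [array([ 544.5, -240.8,   85. ]), array([ 521.3, -133.2,   85. ]), array([629.5, -99.6,  85. ]), array([ 653.1, -216. ,   85. ])]
fence block [552.8 -76.8  72. ] fence ends [659.  -49.8  60. ] [ 446.4 -100.9   60. ]
axis scene [ 582.6 -173.7  112. ]
```

The two cameras agree. The axis is at about (580.5, -173.5), the gearbox sides measure about 118 mm, and the fence is 100.6 mm from the axis. The knob is at about (533, -210), and the gauge yaw is about 15°.

```bash
cat >> h.py <<'E'
A=np.array([580.5,-173.5]); a=np.radians(17.17)
M=np.array([[-np.cos(a),np.sin(a),0],[np.sin(a),np.cos(a),0],[0,0,-1]])  # rows: tool axes in world
def rows(cur,pts,g):
    return [[g,[round(float(v),4) for v in M@(np.array(p)-cur)/1000],[0,0,0]] for p in pts]
def knob(deg,z=127,r=60,ax=None):
    ax=A if ax is None else ax; t=np.radians(deg); return [ax[0]+r*np.cos(t),ax[1]+r*np.sin(t),z]
E
python3 - <<'E'
from h import *
c=np.array([184.549,597.115,222.675]); m=np.array([470,190,222.675]);e=np.array([533,-210,200]);
for r in rows(c,[m],1)+rows(m,[e],1)+rows(e,[[533,-210,127]],1): print(r)
E
```

```text
[1, [-0.3929, -0.3047, 0.0], [0, 0, 0]]
[1, [-0.1783, -0.3636, 0.0227], [0, 0, 0]]
[1, [0.0, 0.0, 0.073], [0, 0, 0]]
```

Call:
play_rows([
  [1, [-0.3929, -0.3047, 0], [0, 0, 0]],
  [1, [-0.3929, -0.3047, 0], [0, 0, 0]],
  [1, [-0.3929, -0.3047, 0], [0, 0, 0]],
  [1, [-0.3929, -0.3047, 0], [0, 0, 0]],
  [1, [-0.3929, -0.3047, 0], [0, 0, 0]],
  [1, [-0.3929, -0.3047, 0], [0, 0, 0]],
  [1, [-0.3929, -0.3047, 0], [0, 0, 0]],
  [1, [-0.3929, -0.3047, 0], [0, 0, 0]],
])

```text
clock: 1.1
position: [470.7, 188.0, 222.6]
orientation: [0.149, 0.989, 0.0, -0.0]
force: [0.3, 1.4, -0.7]
opening: 87.8
gripper_force: 0.0
```

Call:
play_rows([
  [1, [-0.1783, -0.3636, 0.0227], [0, 0, 0]],
  [1, [-0.1783, -0.3636, 0.0227], [0, 0, 0]],
  [1, [-0.1783, -0.3636, 0.0227], [0, 0, 0]],
  [1, [-0.1783, -0.3636, 0.0227], [0, 0, 0]],
  [1, [-0.1783, -0.3636, 0.0227], [0, 0, 0]],
  [1, [-0.1783, -0.3636, 0.0227], [0, 0, 0]],
  [1, [-0.1783, -0.3636, 0.0227], [0, 0, 0]],
  [1, [-0.1783, -0.3636, 0.0227], [0, 0, 0]],
])

```text
clock: 2.1
position: [532.7, -212.0, 199.4]
orientation: [0.151, 0.989, 0.0, -0.0]
force: [-0.6, 0.2, -0.1]
opening: 87.9
gripper_force: 0.0
```

Call:
play_rows([
  [1, [0, 0, 0.04], [0, 0, 0]],
  [1, [0, 0, 0.073], [0, 0, 0]],
  [1, [0, 0, 0.073], [0, 0, 0]],
])

```text
clock: 2.48
position: [530.8, -208.0, 124.8]
orientation: [0.149, 0.989, 0.001, -0.003]
force: [-0.2, -0.5, 0.5]
opening: 87.3
gripper_force: 0.0
```

```bash
python3 - <<'E'
from h import *
from bench import ctrl
c=[]
for n,(u,v) in(("top",(401,209)),("scene",(238,178))):
    i=ctrl.grab_frame(n)["img"]; c.append(cv2.resize(i[v-40:v+40,u-40:u+40],(400,400),interpolation=cv2.INTER_CUBIC))
cv2.imwrite("pics/grasp.png",np.hstack(c)); s=ctrl.get_state(); print(s["position"],s["force"],s["qpos"])
E
```

```text
[ 533.1555046  -209.28542564  127.60041091] [ 0.35540136 -0.44716191 -0.15237979] [-3.94892558e-01  4.74009224e-01  1.81097128e+00  1.33975181e-04
  8.56727243e-01 -1.66691728e+00]
```

View pics/grasp.png

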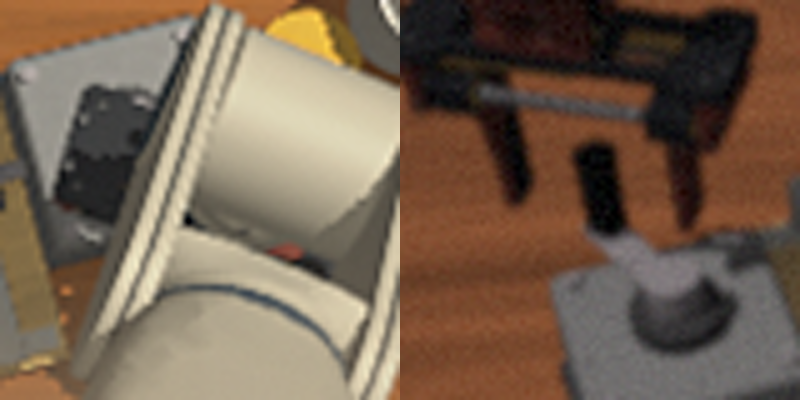

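In the scene crop the knob at (600,190) stands midway between the two fingertips at (520,205) and (690,228). I'll close on it.

Call:
play_rows([
  [0, [0, 0, 0], [0, 0, 0]],
  [0, [0, 0, 0], [0, 0, 0]],
  [0, [0, 0, 0], [0, 0, 0]],
  [0, [0, 0, 0], [0, 0, 0]],
  [0, [0, 0, 0], [0, 0, 0]],
  [0, [0, 0, 0], [0, 0, 0]],
])

```text
clock: 3.32
position: [532.9, -210.1, 126.9]
orientation: [0.149, 0.989, 0.0, -0.0]
force: [0.6, -0.4, -0.1]
opening: 31.0
gripper_force: 0.0
```

```bash
python3 - <<'E'
from bench import ctrl
from h import *
s=ctrl.get_state(); print(s["clock"],s["position"],s["force"],s["opening"],s["gripper_force"])
p=s["position"][:2]-A; print(np.hypot(*p),np.degrees(np.arctan2(p[1],p[0])))
# rows: 12 deg steps from commanded (533,-210)
cur=np.array([533,-210,127.]); th=-142
for r in rows(cur,[knob(th-12*k) for k in range(1,16)],0): print(r)
E
```

```text
3.325 [ 532.86853785 -210.07904477  126.93440029] [ 0.57065288 -0.44221593 -0.12639206] 30.984426186430532 0.0
60.05649592021323 -142.47718874050526
[0, [0.0092, 0.0078, 0.0], [0, 0, 0]]
[0, [0.0167, 0.0178, 0.0], [0, 0, 0]]
[0, [0.0221, 0.0292, 0.0], [0, 0, 0]]
[0, [0.0249, 0.0414, 0.0], [0, 0, 0]]
[0, [0.0252, 0.0539, 0.0], [0, 0, 0]]
[0, [0.0228, 0.0663, 0.0], [0, 0, 0]]
[0, [0.018, 0.0778, 0.0], [0, 0, 0]]
[0, [0.0108, 0.0881, 0.0], [0, 0, 0]]
[0, [0.0016, 0.0967, 0.0], [0, 0, 0]]
[0, [-0.0091, 0.1032, 0.0], [0, 0, 0]]
[0, [-0.0209, 0.1073, 0.0], [0, 0, 0]]
[0, [-0.0334, 0.1089, 0.0], [0, 0, 0]]
[0, [-0.0459, 0.1078, 0.0], [0, 0, 0]]
[0, [-0.0579, 0.1042, 0.0], [0, 0, 0]]
[0, [-0.0689, 0.0981, 0.0], [0, 0, 0]]
```

Still closing (31 mm open), so I'll wait a little longer.

Call:
play_rows([
  [0, [0, 0, 0], [0, 0, 0]],
  [0, [0, 0, 0], [0, 0, 0]],
  [0, [0, 0, 0], [0, 0, 0]],
])

```text
clock: 3.7
position: [533.0, -210.0, 126.9]
orientation: [0.149, 0.989, 0.0, 0.0]
force: [0.8, 1.2, -0.5]
opening: 22.4
gripper_force: 30.0
```

Call:
play_rows([
  [0, [0.0092, 0.0078, 0], [0, 0, 0]],
  [0, [0.0167, 0.0178, 0], [0, 0, 0]],
  [0, [0.0167, 0.0178, 0], [0, 0, 0]],
  [0, [0.0167, 0.0178, 0], [0, 0, 0]],
])

```text
clock: 4.2
position: [522.1, -187.8, 127.0]
orientation: [0.149, 0.989, -0.0, -0.0]
force: [1.2, 0.9, -2.3]
opening: 22.6
gripper_force: 30.0
```

Call:
play_rows([
  [0, [0.0054, 0.0114, 0], [0, 0, 0]],
  [0, [0.0054, 0.0114, 0], [0, 0, 0]],
  [0, [0.0054, 0.0114, 0], [0, 0, 0]],
])

```text
clock: 4.58
position: [520.4, -175.5, 127.0]
orientation: [0.149, 0.989, -0.0, -0.0]
force: [0.1, 0.6, -1.1]
opening: 22.4
gripper_force: 30.0
```

Call:
play_rows([
  [0, [0.0028, 0.0122, 0], [0, 0, 0]],
  [0, [0.0028, 0.0122, 0], [0, 0, 0]],
  [0, [0.0028, 0.0122, 0], [0, 0, 0]],
])

```text
clock: 4.95
position: [521.2, -162.9, 127.0]
orientation: [0.149, 0.989, 0.0, -0.0]
force: [-1.1, 0.3, 1.0]
opening: 22.3
gripper_force: 30.0
```

Call:
play_rows([
  [0, [0.0003, 0.0125, 0], [0, 0, 0]],
  [0, [0.0003, 0.0125, 0], [0, 0, 0]],
  [0, [0.0003, 0.0125, 0], [0, 0, 0]],
])

```text
clock: 5.32
position: [524.7, -150.8, 127.0]
orientation: [0.149, 0.989, 0.0, -0.0]
force: [-3.2, 0.8, 2.9]
opening: 22.4
gripper_force: 30.0
```

Call:
play_rows([
  [0, [-0.0024, 0.0124, 0], [0, 0, 0]],
  [0, [-0.0024, 0.0124, 0], [0, 0, 0]],
  [0, [-0.0024, 0.0124, 0], [0, 0, 0]],
])

```text
clock: 5.7
position: [530.7, -139.6, 127.0]
orientation: [0.149, 0.989, 0.0, -0.0]
force: [-3.5, 2.3, 5.4]
opening: 22.5
gripper_force: 30.0
```

Call:
play_rows([
  [0, [-0.0048, 0.0115, 0], [0, 0, 0]],
  [0, [-0.0048, 0.0115, 0], [0, 0, 0]],
  [0, [-0.0048, 0.0115, 0], [0, 0, 0]],
])

```text
clock: 6.08
position: [538.5, -130.3, 127.0]
orientation: [0.149, 0.989, 0.0, -0.0]
force: [-3.4, 3.5, 5.4]
opening: 22.8
gripper_force: 30.0
```

Call:
play_rows([
  [0, [-0.0072, 0.0103, 0], [0, 0, 0]],
  [0, [-0.0072, 0.0103, 0], [0, 0, 0]],
  [0, [-0.0072, 0.0103, 0], [0, 0, 0]],
])

```text
clock: 6.45
position: [548.6, -122.4, 127.1]
orientation: [0.149, 0.989, 0.0, -0.0]
force: [-3.4, 4.8, 6.0]
opening: 22.4
gripper_force: 30.0
```

Call:
play_rows([
  [0, [-0.0092, 0.0086, 0], [0, 0, 0]],
  [0, [-0.0092, 0.0086, 0], [0, 0, 0]],
  [0, [-0.0092, 0.0086, 0], [0, 0, 0]],
])

```text
clock: 6.82
position: [560.3, -116.8, 127.2]
orientation: [0.149, 0.989, 0.0, 0.0]
force: [-1.5, 6.2, 4.6]
opening: 22.7
gripper_force: 30.0
```

Call:
play_rows([
  [0, [-0.0107, 0.0065, 0], [0, 0, 0]],
  [0, [-0.0107, 0.0065, 0], [0, 0, 0]],
  [0, [-0.0107, 0.0065, 0], [0, 0, 0]],
])

```text
clock: 7.2
position: [572.9, -113.8, 127.2]
orientation: [0.149, 0.989, 0.0, 0.001]
force: [-0.2, 5.9, 4.4]
opening: 22.6
gripper_force: 30.0
```

Call:
play_rows([
  [0, [-0.0118, 0.0041, 0], [0, 0, 0]],
  [0, [-0.0118, 0.0041, 0], [0, 0, 0]],
  [0, [-0.0118, 0.0041, 0], [0, 0, 0]],
])

```text
clock: 7.58
position: [583.0, -113.1, 126.9]
orientation: [0.149, 0.989, 0.0, -0.002]
force: [-7.4, 6.3, 10.3]
opening: 22.5
gripper_force: 30.0
```

Call:
play_rows([
  [0, [-0.0125, 0.0016, 0], [0, 0, 0]],
  [0, [-0.0125, 0.0016, 0], [0, 0, 0]],
  [0, [-0.0125, 0.0016, 0], [0, 0, 0]],
])

```text
clock: 7.95
position: [595.7, -115.0, 126.9]
orientation: [0.149, 0.989, 0.001, -0.001]
force: [-6.5, 8.2, 7.4]
opening: 22.8
gripper_force: 30.0
```

Driving began between 98° and 86°, call it about 92°. The commanded angle is now 74°, so 1062° remain. I'll work out three 120° templates, which repeat every turn.

```bash
cat >> h.py <<'E'
A2=np.array([580.3,-172.8])
E
python3 - <<'E'
from h import *
c=np.array(knob(74)); 
for s in (74,-46,-166,-286):
    for r in rows(c,[knob(s-15*k,ax=A2) for k in range(1,9)],0): print(r,end=",")
    print(); c=np.array(knob(s-120,ax=A2))
E
```

```text
[0, [-0.0152, -0.0011, 0.0], [0, 0, 0]],[0, [-0.0298, -0.0068, 0.0], [0, 0, 0]],[0, [-0.0424, -0.0161, 0.0], [0, 0, 0]],[0, [-0.0522, -0.0283, 0.0], [0, 0, 0]],[0, [-0.0585, -0.0427, 0.0], [0, 0, 0]],[0, [-0.0608, -0.0582, 0.0], [0, 0, 0]],[0, [-0.0591, -0.0737, 0.0], [0, 0, 0]],[0, [-0.0534, -0.0883, 0.0], [0, 0, 0]],
[0, [0.0093, -0.0126, 0.0], [0, 0, 0]],[0, [0.0215, -0.0224, 0.0], [0, 0, 0]],[0, [0.0359, -0.0287, 0.0], [0, 0, 0]],[0, [0.0513, -0.0311, 0.0], [0, 0, 0]],[0, [0.0669, -0.0293, 0.0], [0, 0, 0]],[0, [0.0815, -0.0236, 0.0], [0, 0, 0]],[0, [0.0941, -0.0144, 0.0], [0, 0, 0]],[0, [0.1039, -0.0021, 0.0], [0, 0, 0]],
[0, [0.0063, 0.0143, 0.0], [0, 0, 0]],[0, [0.0086, 0.0298, 0.0], [0, 0, 0]],[0, [0.0069, 0.0454, 0.0], [0, 0, 0]],[0, [0.0012, 0.06, 0.0], [0, 0, 0]],[0, [-0.0081, 0.0726, 0.0], [0, 0, 0]],[0, [-0.0203, 0.0824, 0.0], [0, 0, 0]],[0, [-0.0346, 0.0887, 0.0], [0, 0, 0]],[0, [-0.0501, 0.091, 0.0], [0, 0, 0]],
[0, [-0.0156, -0.0017, 0.0], [0, 0, 0]],[0, [-0.0302, -0.0074, 0.0], [0, 0, 0]],[0, [-0.0428, -0.0167, 0.0], [0, 0, 0]],[0, [-0.0526, -0.0289, 0.0], [0, 0, 0]],[0, [-0.0589, -0.0433, 0.0], [0, 0, 0]],[0, [-0.0612, -0.0588, 0.0], [0, 0, 0]],[0, [-0.0595, -0.0743, 0.0], [0, 0, 0]],[0, [-0.0538, -0.0889, 0.0], [0, 0, 0]],
```

Call:
play_rows([
  [0, [-0.0152, -0.0011, 0.0], [0, 0, 0]],
  [0, [-0.0298, -0.0068, 0.0], [0, 0, 0]],
  [0, [-0.0424, -0.0161, 0.0], [0, 0, 0]],
  [0, [-0.0522, -0.0283, 0.0], [0, 0, 0]],
  [0, [-0.0585, -0.0427, 0.0], [0, 0, 0]],
  [0, [-0.0608, -0.0582, 0.0], [0, 0, 0]],
  [0, [-0.0591, -0.0737, 0.0], [0, 0, 0]],
  [0, [-0.0534, -0.0883, 0.0], [0, 0, 0]],
])

```text
clock: 8.95
position: [624.1, -214.8, 126.9]
orientation: [0.15, 0.989, 0.001, 0.002]
force: [6.3, 11.6, -2.9]
opening: 23.0
gripper_force: 30.0
```

Call:
play_rows([
  [0, [0.0093, -0.0126, 0.0], [0, 0, 0]],
  [0, [0.0215, -0.0224, 0.0], [0, 0, 0]],
  [0, [0.0359, -0.0287, 0.0], [0, 0, 0]],
  [0, [0.0513, -0.0311, 0.0], [0, 0, 0]],
  [0, [0.0669, -0.0293, 0.0], [0, 0, 0]],
  [0, [0.0815, -0.0236, 0.0], [0, 0, 0]],
  [0, [0.0941, -0.0144, 0.0], [0, 0, 0]],
  [0, [0.1039, -0.0021, 0.0], [0, 0, 0]],
])

```text
clock: 9.95
position: [523.4, -190.8, 127.3]
orientation: [0.149, 0.989, -0.003, 0.002]
force: [2.3, -13.4, -5.4]
opening: 22.8
gripper_force: 30.0
```

Call:
play_rows([
  [0, [0.0063, 0.0143, 0.0], [0, 0, 0]],
  [0, [0.0086, 0.0298, 0.0], [0, 0, 0]],
  [0, [0.0069, 0.0454, 0.0], [0, 0, 0]],
  [0, [0.0012, 0.06, 0.0], [0, 0, 0]],
  [0, [-0.0081, 0.0726, 0.0], [0, 0, 0]],
  [0, [-0.0203, 0.0824, 0.0], [0, 0, 0]],
  [0, [-0.0346, 0.0887, 0.0], [0, 0, 0]],
  [0, [-0.0501, 0.091, 0.0], [0, 0, 0]],
])

```text
clock: 10.95
position: [594.1, -114.2, 126.7]
orientation: [0.149, 0.989, 0.001, -0.003]
force: [-11.8, 6.7, 8.8]
opening: 22.6
gripper_force: 30.0
```

```bash
python3 - <<'E'
from h import *
from bench import ctrl
c=[]
for n,(u,v) in(("top",(360,205)),("scene",(290,200))):
    i=ctrl.grab_frame(n)["img"]; cv2.imwrite(f"pics/{n}1.png",i); c.append(cv2.resize(i[v-50:v+50,u-50:u+50],(400,400),interpolation=cv2.INTER_CUBIC))
cv2.imwrite("pics/turn1.png",np.hstack(c)); s=ctrl.get_state(); print(s["position"],s["force"],s["opening"],s["gripper_force"])
E
```

```text
[ 596.0850628  -114.75546191  126.72278825] [-6.00285497  5.99962449  7.77135997] 22.58498100764211 30.000936035066843
```

View pics/turn1.png

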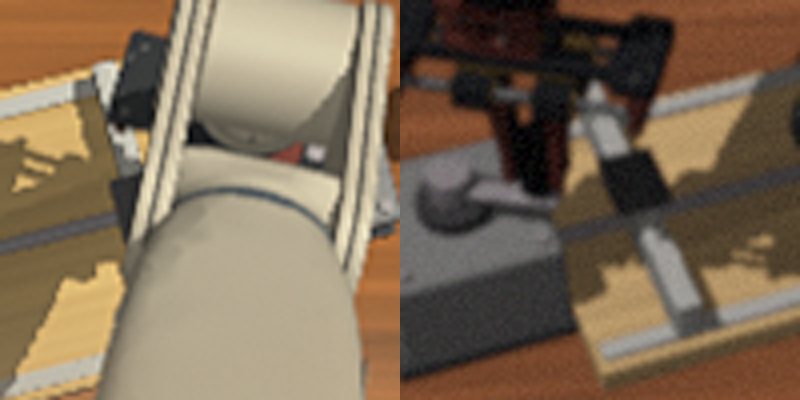

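The fence has moved about one turn, roughly 11 px in the scene view. Next is turn two.

Call:
play_rows([
  [0, [-0.0156, -0.0017, 0.0], [0, 0, 0]],
  [0, [-0.0302, -0.0074, 0.0], [0, 0, 0]],
  [0, [-0.0428, -0.0167, 0.0], [0, 0, 0]],
  [0, [-0.0526, -0.0289, 0.0], [0, 0, 0]],
  [0, [-0.0589, -0.0433, 0.0], [0, 0, 0]],
  [0, [-0.0612, -0.0588, 0.0], [0, 0, 0]],
  [0, [-0.0595, -0.0743, 0.0], [0, 0, 0]],
  [0, [-0.0538, -0.0889, 0.0], [0, 0, 0]],
])

```text
clock: 12.05
position: [624.1, -214.7, 126.9]
orientation: [0.15, 0.989, 0.002, 0.002]
force: [6.9, 11.3, -2.1]
opening: 22.9
gripper_force: 30.0
```

Call:
play_rows([
  [0, [0.0093, -0.0126, 0.0], [0, 0, 0]],
  [0, [0.0215, -0.0224, 0.0], [0, 0, 0]],
  [0, [0.0359, -0.0287, 0.0], [0, 0, 0]],
  [0, [0.0513, -0.0311, 0.0], [0, 0, 0]],
  [0, [0.0669, -0.0293, 0.0], [0, 0, 0]],
  [0, [0.0815, -0.0236, 0.0], [0, 0, 0]],
  [0, [0.0941, -0.0144, 0.0], [0, 0, 0]],
  [0, [0.1039, -0.0021, 0.0], [0, 0, 0]],
])

```text
clock: 13.05
position: [523.4, -190.7, 127.3]
orientation: [0.149, 0.989, -0.003, 0.003]
force: [3.4, -12.8, -5.8]
opening: 22.6
gripper_force: 30.0
```

```bash
python3 - <<'E'
from h import *
from bench import ctrl
for n in("top","scene"): cv2.imwrite(f"pics/{n}2.png",ctrl.grab_frame(n)["img"])
s=ctrl.get_state(); print(s["position"],s["force"],s["opening"])
p=s["position"][:2]-A2; print(np.hypot(*p),np.degrees(np.arctan2(p[1],p[0])))
y=np.array([-.26,.966,0]);x=np.array([.966,.26,0])
P=lambda d:np.array([580.4,-173,0])+y*(100+d)
for d in(0,26,42): print(d,proj("scene",P(d)-x*115+[0,0,60]),proj("scene",P(d)+[0,0,72]),proj("top",P(d)+x*110+[0,0,60]))
E
```

```text
[ 522.93953464 -189.13291119  127.18468544] [ 1.62827214 -8.48987166 -2.40753495] 22.686549522230415
59.64048100071712 -164.10614154505026
0 [277.59127959 171.49283386] [289.07839699 194.85520434] [344.34860424 169.44979461]
26 [285.9699698  169.41509792] [297.97896657 192.51187542] [336.09933649 171.58163781]
42 [291.08574248 168.14649573] [303.41041765 191.08189094] [331.01976357 172.89434257]
```

```bash
python3 - <<'E'
from h import *
im=[cv2.imread(f"pics/scene{k}.png") for k in(0,1,2)]
y=np.array([-.26,.966,0]);x=np.array([.966,.26,0])
P=lambda d:np.array([580.4,-173,0])+y*(100+d)+x*100+[0,0,60]
c=[cv2.resize(cv2.GaussianBlur(i,(0,0),.6),None,fx=8,fy=8,interpolation=cv2.INTER_CUBIC) for i in im]
S=8
def patch(i,d,w=9,h=8):
    u,v=np.round(proj("scene",P(d))*S).astype(int); return i[v-h*S:v+h*S,u-w*S:u+w*S]
for k,d0 in((1,26),(2,43)):
    best=[]
    for off in(-1,0,1):pass
    t=patch(c[0],0); s=patch(c[k],d0,14,12)
    r=cv2.matchTemplate(s,t,cv2.TM_CCOEFF_NORMED); _,m,_,l=cv2.minMaxLoc(r)
    px=(np.array(l)-[5*S,4*S])/S
    e=(proj("scene",P(d0+1))-proj("scene",P(d0)))
    print(k,m,px,"disp",d0+px@e/(e@e))
vis=[cv2.resize(c[k][1280:2000,2000:2960],None,fx=.27,fy=.27) for k in(0,1,2)]
cv2.imwrite("pics/f.png",np.hstack(vis))
E
```

```text
1 0.820020854473114 [0.5  1.25] disp 26.385428390264096
2 0.9773808121681213 [-0.125  0.   ] disp 42.671189630228554
```

View pics/f.png

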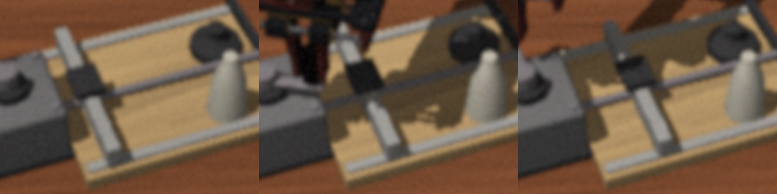

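The near end of the fence has moved 42.7 mm against 42.8 mm expected, so the count and the 92° start point hold.

Call:
play_rows([
  [0, [0.0063, 0.0143, 0.0], [0, 0, 0]],
  [0, [0.0086, 0.0298, 0.0], [0, 0, 0]],
  [0, [0.0069, 0.0454, 0.0], [0, 0, 0]],
  [0, [0.0012, 0.06, 0.0], [0, 0, 0]],
  [0, [-0.0081, 0.0726, 0.0], [0, 0, 0]],
  [0, [-0.0203, 0.0824, 0.0], [0, 0, 0]],
  [0, [-0.0346, 0.0887, 0.0], [0, 0, 0]],
  [0, [-0.0501, 0.091, 0.0], [0, 0, 0]],
])

```text
clock: 14.15
position: [594.1, -114.1, 126.7]
orientation: [0.149, 0.989, 0.001, -0.003]
force: [-11.9, 7.3, 9.0]
opening: 22.3
gripper_force: 30.0
```

Call:
play_rows([
  [0, [-0.0156, -0.0017, 0.0], [0, 0, 0]],
  [0, [-0.0302, -0.0074, 0.0], [0, 0, 0]],
  [0, [-0.0428, -0.0167, 0.0], [0, 0, 0]],
  [0, [-0.0526, -0.0289, 0.0], [0, 0, 0]],
  [0, [-0.0589, -0.0433, 0.0], [0, 0, 0]],
  [0, [-0.0612, -0.0588, 0.0], [0, 0, 0]],
  [0, [-0.0595, -0.0743, 0.0], [0, 0, 0]],
  [0, [-0.0538, -0.0889, 0.0], [0, 0, 0]],
])

```text
clock: 15.15
position: [624.1, -214.7, 127.0]
orientation: [0.15, 0.989, 0.002, 0.002]
force: [6.5, 12.2, -3.5]
opening: 22.3
gripper_force: 30.0
```

Call:
play_rows([
  [0, [0.0093, -0.0126, 0.0], [0, 0, 0]],
  [0, [0.0215, -0.0224, 0.0], [0, 0, 0]],
  [0, [0.0359, -0.0287, 0.0], [0, 0, 0]],
  [0, [0.0513, -0.0311, 0.0], [0, 0, 0]],
  [0, [0.0669, -0.0293, 0.0], [0, 0, 0]],
  [0, [0.0815, -0.0236, 0.0], [0, 0, 0]],
  [0, [0.0941, -0.0144, 0.0], [0, 0, 0]],
  [0, [0.1039, -0.0021, 0.0], [0, 0, 0]],
])

```text
clock: 16.15
position: [523.5, -190.8, 127.4]
orientation: [0.149, 0.989, -0.003, 0.003]
force: [1.9, -13.3, -5.1]
opening: 22.8
gripper_force: 30.0
```

```bash
cat > meas.py <<'E'
from h import *
from bench import ctrl
import sys
d0=float(sys.argv[1]); S=8
y=np.array([-.26,.966,0]);x=np.array([.966,.26,0])
P=lambda d:np.array([580.4,-173,0])+y*(100+d)+x*100+[0,0,60]
i=ctrl.grab_frame("scene")["img"]; cv2.imwrite(f"pics/m{int(d0)}.png",i)
c=[cv2.resize(cv2.GaussianBlur(j,(0,0),.6),None,fx=S,fy=S,interpolation=cv2.INTER_CUBIC) for j in(cv2.imread("pics/scene0.png"),i)]
def patch(i,d,w=9,h=8):
    u,v=np.round(proj("scene",P(d))*S).astype(int); return i[v-h*S:v+h*S,u-w*S:u+w*S]
r=cv2.matchTemplate(patch(c[1],d0,14,12),patch(c[0],0),cv2.TM_CCOEFF_NORMED); _,m,_,l=cv2.minMaxLoc(r)
px=(np.array(l)-[5*S,4*S])/S; e=proj("scene",P(d0+1))-proj("scene",P(d0))
print(m,px,"disp",d0+px@e/(e@e))
s=ctrl.get_state(); p=s["position"][:2]-A2
print(s["clock"],s["position"],s["force"],s["opening"],np.hypot(*p),np.degrees(np.arctan2(p[1],p[0])))
E
python3 meas.py 67.9; python3 - <<'E'
from h import *
c=np.array(knob(-166,ax=A2))
for r in rows(c,[knob(-166-k,ax=A2) for k in(15,30,45,60,75,90,103)],0): print(r,end=",")
E
```

```text
0.968315601348877 [-0.625  0.   ] disp 66.23880249277795
16.2 [ 522.51408105 -188.82689746  127.10320242] [ 1.75470725 -7.91883148 -1.85572287] 22.658624009831104 59.96727333340075 -164.4986706568196
[0, [0.0063, 0.0143, 0.0], [0, 0, 0]],[0, [0.0086, 0.0298, 0.0], [0, 0, 0]],[0, [0.0069, 0.0454, 0.0], [0, 0, 0]],[0, [0.0012, 0.06, 0.0], [0, 0, 0]],[0, [-0.0081, 0.0726, 0.0], [0, 0, 0]],[0, [-0.0203, 0.0824, 0.0], [0, 0, 0]],[0, [-0.0326, 0.0881, 0.0], [0, 0, 0]],
```

The force signal brackets the start between 97° and 87.5°, so it is accurate to about ±0.4 mm. That is better than the image at this distance, so I'll finish on it.

Call:
play_rows([
  [0, [0.0063, 0.0143, 0.0], [0, 0, 0]],
  [0, [0.0086, 0.0298, 0.0], [0, 0, 0]],
  [0, [0.0069, 0.0454, 0.0], [0, 0, 0]],
  [0, [0.0012, 0.06, 0.0], [0, 0, 0]],
  [0, [-0.0081, 0.0726, 0.0], [0, 0, 0]],
  [0, [-0.0203, 0.0824, 0.0], [0, 0, 0]],
  [0, [-0.0326, 0.0881, 0.0], [0, 0, 0]],
  [0, [-0.0326, 0.0881, 0.0], [0, 0, 0]],
])

```text
clock: 17.2
position: [577.8, -112.7, 126.7]
orientation: [0.149, 0.989, 0.0, -0.002]
force: [-8.6, 3.4, 9.2]
opening: 22.5
gripper_force: 30.0
```

```bash
python3 meas.py 74.9
```

```text
0.7250364422798157 [-0.125  0.625] disp 74.09706503364691
17.25 [ 577.76244724 -112.65003757  126.76757741] [-7.45840853  2.18053522  8.93985617] 22.682406086348937 60.203464633555484 92.41571060081971
```

Call:
play_rows([
  [1, [0, 0, 0], [0, 0, 0]],
  [1, [0, 0, 0], [0, 0, 0]],
  [1, [0, 0, 0], [0, 0, 0]],
  [1, [0, 0, 0], [0, 0, 0]],
  [1, [0, 0, 0], [0, 0, 0]],
  [1, [0, 0, 0], [0, 0, 0]],
])

```text
clock: 18.0
position: [579.2, -112.8, 126.9]
orientation: [0.149, 0.989, -0.0, 0.0]
force: [0.3, 0.1, -0.3]
opening: 79.0
gripper_force: 0.0
```

Call:
play_rows([
  [1, [0, 0, -0.04], [0, 0, 0]],
  [1, [0, 0, -0.09], [0, 0, 0]],
  [1, [0, 0, -0.12], [0, 0, 0]],
  [1, [0.05, 0, -0.12], [0, 0, 0]],
  [1, [0.1, 0, -0.12], [0, 0, 0]],
  [1, [0.14, 0, -0.12], [0, 0, 0]],
  [1, [0.14, 0, -0.12], [0, 0, 0]],
  [1, [0.14, 0, -0.12], [0, 0, 0]],
])

```text
clock: 19.0
position: [446.5, -71.7, 247.5]
orientation: [0.149, 0.989, -0.0, 0.001]
force: [0.1, -0.0, 1.0]
opening: 87.8
gripper_force: 0.0
```

```bash
python3 meas.py 75; python3 - <<'E'
import cv2,numpy as np
from bench import ctrl
t=ctrl.grab_frame("top")["img"]; a=cv2.imread("pics/m75.png")
cv2.imwrite("pics/end.png",np.hstack([cv2.resize(t[150:270,260:420],(400,300)),cv2.resize(a[150:255,215:355],(400,300),interpolation=cv2.INTER_CUBIC)]))
E
```

```text
0.9498579502105713 [-0.625  0.   ] disp 73.33389727389998
19.05 [446.77897222 -71.75510415 247.39494786] [ 0.20056738 -0.31251391 -0.31221408] 87.96552523957882 167.44532192891518 142.88260563923063
```

View pics/end.png

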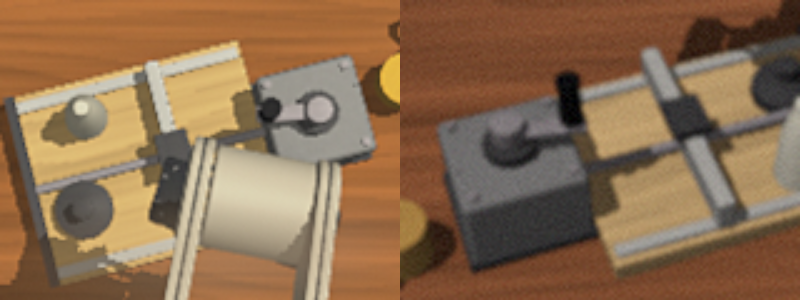

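In the end pictures the gripper is clear of the knob, and the fence stands well out with the bystanders undisturbed. I'll cross-check the fence in the top view, where the scale is nearly constant.

```bash
cat > t.py <<'E'
from h import *
from bench import ctrl
S=8
up=lambda j:cv2.resize(cv2.cvtColor(j,cv2.COLOR_BGR2GRAY),None,fx=S,fy=S,interpolation=cv2.INTER_CUBIC)
def go(n,xo,w,h):
    a=up(cv2.imread(f"pics/{n}0.png")); b=up(ctrl.grab_frame(n)["img"])
    u,v=proj(n,np.array([580.4,-173,60])+np.array([-.26,.966,0])*100+np.array([.966,.26,0])*xo)
    x0,y0=int((u-w)*S),int((v-h)*S); t=a[y0:int((v+h)*S),x0:int((u+w)*S)]
    r=cv2.matchTemplate(b,t,cv2.TM_CCOEFF_NORMED)
    Y,X=np.mgrid[:r.shape[0],:r.shape[1]]; r[np.hypot(X-x0,Y-y0)>45*S]=-1
    _,m,_,l=cv2.minMaxLoc(r)
    o=np.array([x0,y0]); uv=np.array([u,v]); p0=at(n,*uv,60); p1=at(n,*(uv+(np.array(l)-o)/S),60); d=p1-p0
    print(n,xo,round(m,3),(np.array(l)-o)/S,np.round(d,1),"dist",round(float(np.hypot(*d[:2])),2))
for w in(5,7): go("top",70,w,6); go("top",95,w,9); go("top",108,w,5)
for xo in(-95,-60,60,100): go("scene",xo,7,6)
E
python3 t.py
```

```text
top 70 0.993 [-24.     5.75] [-18.2  72.8   0. ] dist 75.07
top 95 0.981 [-23.875   6.125] [-19.4  72.6   0. ] dist 75.11
top 108 0.969 [-23.875   6.25 ] [-19.8  72.6   0. ] dist 75.28
top 70 0.991 [-24.      5.875] [-18.6  72.8   0. ] dist 75.16
top 95 0.979 [-23.875   6.125] [-19.4  72.6   0. ] dist 75.11
top 108 0.97 [-23.75    6.125] [-19.4  72.2   0. ] dist 74.81
scene -95 0.984 [24.125 -6.   ] [-19.2  72.3   0. ] dist 74.83
scene -60 0.921 [24.125 -6.125] [-19.   71.2   0. ] dist 73.64
scene 60 0.921 [25.5   -7.875] [-22.3  71.4   0. ] dist 74.84
scene 100 0.927 [26.    -7.375] [-19.3  71.1  -0. ] dist 73.7
```

The top view gives about 75.1 mm, so I'm handing the job in.

```bash
python3 -c "
from bench import ctrl
print(ctrl.close_job())"
```

```text
the job is handed in; nothing more can be done
None
```

I wound the crank three full turns clockwise from the end of its free play and let go of the knob. The top camera puts the fence about 75.1 mm out (target 75 ± 1.8 mm), the arm is clear, and the job is handed in; it gave no verdict.

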